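# Open the tape feeder's tensioner and hold it

## Robot

A 6-joint arm with a two-finger parallel gripper is mounted at the origin on a cart in front of the work surface, level with it; the furniture and walls round the work are solid. World frame = base frame: x ahead of the robot, y to its left, z up, the work surface at z = 0. Lengths are in mm, angles in rad, forces in N, time in s.
With the tool pointing down it reaches from about 400 to 925 mm from the base axis. Payload 12.5 kg.
Tool frame: the origin (TCP) lies on the mounting face of the last link; the fingertips stand 190 mm ahead of it and the grasp point (between the pads) lies ctrl.grip_point_offset ahead of it (ctrl.grip_point_offset is the distance from the TCP to the grasp point, in mm); z points along the fingers, y is the line along which they close (so a half turn about z gives the same grasp; the last joint's range is limited). The gripper opens to 95 mm and grips with 3 to 60 N. Pads are 20 mm wide; open, the fingers measure 119 mm over their backs; the gripper's body (75 mm by 180 mm) begins 59 mm behind the grasp point.
Start: joints at [1.111, 0.491, 1.559, -0, 1.092, -0.106], TCP at [216.517, 586.298, 404.761] pointing down, gripper open.
Joint ranges: [-3.1, 3.1], [-0.84, 2.19], [0.05, 2.79], [-1.13, 4.28], [0.06, 2.93], [-2.69, 2.69]. Speed limits (rad/s): [2.22, 2.22, 2.79, 3.14, 3.14, 3.14].

## Interface

Orientations are given as [roll, pitch, yaw] about the fixed x, y, z axes, in that order (R = Rz(yaw) Ry(pitch) Rx(roll)).
In Python, from workcell import read_state, vision, order, ctrl gives the robot as it stands. The module is installed in compiled form; this text tells all that it offers.
- The arm moves only by the shell command python3 -m crank 'ROWS' [FORCE]. ROWS is JSON, a list that holds one entry, the list of rows, each a list of 7 numbers: the turn, a rotation vector about the tool's x, y, z in degrees, then the shift along the tool's x, y, z in cm, then the closure, from 0 (fully open) to 1 (shut). A call has 1 to 20 rows; each row shifts and turns the commanded pose from where the row before left it, along the tool's axes as they then stand; what a row does not reach is not made up. A row lasts 1/8 s, in which the tool goes at most 62.5 mm and 10.7 degrees, less where a joint would pass 70% of its speed; a pose out of reach is approached as far as the arm can. A call with a gripper value outside its range is refused whole. The fingers move at their own pace and stop on an object; FORCE is the grip in N (left out, the last holds). Time passes only in rows, so rows that do not move let the fingers close. It gives the time, the measured TCP pose, the force, the opening and the grip force at its end, in the units of the state.
- read_state(): the state, without advancing time (a new reading comes with each control period).
- vision.grab_frame(name): name is "side" or "top" or "wrist"; returns a dict with "pixels" (384x512x3 uint8, red, green, blue), "depth" (384x512 float32, mm along the optical axis (not along the pixel's ray), 0 where there is no reading), "vfov" (degrees; the focal length in pixels is half the picture's height over the tangent of half this angle, whatever the lens; pixels are square), "cx", "cy" (the principal point, pixels), "extrinsics" (4x4, takes a point from camera to world coordinates). Camera axes: x right, y down, z forward; pixel columns grow to the right and rows downward; lengths in mm; the calibration is good to about 2 mm. A picture is of the moment at which its call begins.
- order.hand_in(): hands the job in; it is judged then, once.
The state is a dict: "time": time; "qpos": joint angles; "joint_velocities": joint speeds; "effort": joint torques, N m; "tcp_pos": TCP position; "eef_rot": TCP orientation; "force": force on the tool from outside, world axes, zero at the start; "wrist_torque": the same for the moment, N m; "width": opening from 0.0 (shut) to 1.0 (fully open); "grasp_force": force on a finger pad.
Only numpy, scipy, OpenCV 4.12 (cv2) and the standard library are available. Lean on these libraries where they do the work, as an engineer would, in place of code of your own. Each camera call takes 0.05 s, during which the arm holds its last target. There are 200 camera calls.

## Task

Get the tape feeder ready for a new roll: push its captive lock knob down and, keeping it down, turn it clockwise (seen from above) to its stop so that it stays latched down and its steel finger has swung out of the tensioner arm's way; let go of the knob. Then push the sprung tensioner arm back by its upright tab until the pawl has clicked past the ratchet tooth, and hold the arm clearly beyond the click, so that your fingers and not the pawl carry the spring: the program finishes while still holding it there. Leave the tape roll, the vial and the gallipot beside the feeder undisturbed.

Things in the scene. Friction and masses are not known exactly. Their poses are not given: they have to be found in the camera images.
- feeder: Fixed aluminium tape feeder: base plate 215 x 250 mm, top 13 mm over the table; low white spindle front left, lock knob front right, grey idler block back right. Origin on the table near the plate's centre; x to the back (away from the robot at yaw 0), y left, z up. The lock knob's axis is at x -35, y -83 mm. Only knob and push tab stand higher than 67 mm.
- pivot (a point): Point on the tensioner arm's fixed upright pivot axis, 47 mm above the table, at x 10, y -45 mm of the feeder; axes parallel to the feeder's.
- lock_grip (a point): Centre of the black grip bar on the lock knob, 83 mm over the table with the knob up. Bar 12 mm thick, 36 mm long, from z = 68 to 93 mm, on a black disc of 40 mm diameter. Site x runs along the bar and the steel blocking finger under the disc, y across the bar, z up. At the start x is the feeder's x.
- lock_press (a joint): How far the knob is pressed down: 0 m up, 0.007 m fully down; a spring of 4.5 N (up) to 8 N (down) lifts it. It must be about 5 mm down or more to be turned; once turned and let go, a hidden bayonet lip keeps it about 4 mm down (3.5 to 4.5).
- lock_turn (a joint): Turn of the knob: 0 rad at the start (53 mm steel finger points to the feeder's +x and blocks the arm's heel), growing clockwise seen from above to the stop at 1.4 rad (finger to the feeder's -y). It stays where it is left (friction 0.03 N m).
- tensioner (a joint): Swing of the tensioner arm: 0 rad at the start, growing clockwise from above (tab goes to the back) to the stop at 0.75. At angle q the arm points along (-sin(0.45-q), cos(0.45-q)) in the feeder's x, y. Spring: 3 N (at 0) to 6.5 N (at 0.75) at the tab towards 0. The unturned knob blocks it near 0.03. The pawl clicks at about 0.5 and then stops it going back below that.
- tab (a point): Centre of the free part of the arm's upright steel push tab, 125 mm from the pivot, 85 mm over the table. The tab is 8 mm thick (point x, the way it moves when pushed back), 28 mm wide along the arm (point y, away from the pivot) and rises from z = 55 to 100 mm.
- pawl (a joint): Steel pawl slider in the idler block: 0 m forward (at rest), grows to about 0.005 m as the tooth's ramp pushes it back, and snaps to 0 again at the click.
- tape_roll: Bystander: roll of tan tape, 103 mm diameter, 25 mm high, lying flat to the left of the feeder. Origin at the centre of its underside.
- saline_vial: Bystander: small upright vial, 30 mm diameter, 54 mm high, to the left of the feeder. Origin at the centre of its underside.
- gallipot: Bystander: small steel cup, 57 mm diameter, 30 mm high, to the right of the feeder. Origin at the centre of its underside.

How it is judged (in metres and radians):
On the way, in this order (a step that is already met when the one before it is completed fails the run):
1. the lock knob is pressed down and turned clockwise to its stop, then let go, staying latched down (value of joint lock_turn above 1.15 rad and value of joint lock_press above 0.0025 m and contact force between the fingers and lock_turn below 0.1 N), for 0.2 s.
2. the tensioner arm is beyond its ratchet click (value of joint tensioner above 0.53 rad and value of joint pawl below 0.002 m), for 0.2 s.
At the end, for the whole second after the job is handed in: The knob is latched down (at least 2.5 mm) and turned at least 1.15 of its 1.4 rad and not touched; the arm is held by the fingers (more than 2 N) at 0.53 rad or more, beyond the click at 0.5 rad, the pawl is forward (within 2 mm) and carries none of the spring (under 1 N) (all of step 1 and all of step 2 and contact force between the fingers and tensioner above 2 N and contact force between pawl and tensioner below 1 N); the arm keeps its last pose, push and grip.
It fails at once if the tape roll is shifted by more than 25 mm (distance of tape_roll from where it was at the start of the episode above 0.025 m).
It fails at once if the vial is shifted by more than 25 mm or knocked over (distance of saline_vial from where it was at the start of the episode above 0.025 m or angle between saline_vial's own z axis and vertical above 0.5 rad).
It fails at once if the gallipot is shifted by more than 25 mm or knocked over (distance of gallipot from where it was at the start of the episode above 0.025 m or angle between gallipot's own z axis and vertical above 0.5 rad).
It also fails if it takes over 48 s, if anything falls off the work surface, if the arm or the gripper's body presses on something with over 40 N, if the wrist force passes 120 N, or if a joint passes its speed limit or range.

## Working session

There is one attempt and no reset: what is moved stays moved. The work goes in short steps, Python scripts to look and compute and a shell command to move; the robot and the scene stay as the last step left them, time stands still between calls to the robot, and variables do not carry over. Pictures are saved under pics/ and viewed, at most 10 in all, crops included, and the job is handed in when it is done.

```bash
mkdir -p pics; cat > h.py <<'E'
import numpy as np, cv2
from workcell import read_state, vision, order, ctrl
def grab(n,f):
    d=vision.grab_frame(n); np.savez('pics/'+f+'.npz',**d); cv2.imwrite('pics/'+f+'.png',d['pixels'][:,:,::-1]); return d
def world(d,u,v,z=None):
    p=d['pixels']; f=p.shape[0]/2/np.tan(np.radians(float(d['vfov']))/2); E=np.array(d['extrinsics'])
    r=np.array([(u-d['cx'])/f,(v-d['cy'])/f,1.])
    if z is None: s=float(d['depth'][int(v),int(u)])
    else: s=(z-E[2,3])/(E[:3,:3]@r)[2]
    return E[:3,:3]@(r*s)+E[:3,3]
E
python3 - <<'E'
from h import *
t=grab('top','t0'); s=grab('side','s0')
cv2.imwrite('pics/ts.png',np.vstack([np.hstack([cv2.resize(x['pixels'],(400,300))[:,:,::-1] for x in (t,s)])]))
print(read_state(),ctrl.grip_point_offset,t['extrinsics'],t['vfov'])
E
```

```text
{'time': 0.1, 'qpos': array([ 1.11144380e+00,  4.91494054e-01,  1.55938679e+00, -2.02972036e-05,
        1.09169202e+00, -1.05614563e-01]), 'joint_velocities': array([-0.00088606, -0.00161244, -0.00204462, -0.00013661, -0.00056293,
        0.00139741]), 'effort': array([ 1.72559583e-03, -6.13628626e+01, -2.58610207e+01,  6.92938850e-02,
        4.70428797e-02, -2.83802234e-05]), 'tcp_pos': array([216.48091482, 586.28287573, 404.22393086]), 'eef_rot': array([-3.14061601e+00, -8.54294183e-05,  2.78786401e+00]), 'force': array([0.57016045, 0.73131302, 0.0631134 ]), 'wrist_torque': array([-0.02037541,  0.02150904,  0.00822711]), 'grasp_force': 0.0, 'width': 0.994950941251866} 171.3 [[-5.29996135e-03 -9.99260941e-01  3.80720548e-02  4.74899046e+02]
 [-9.99855167e-01  4.67968069e-03 -1.63629626e-02 -1.58936524e+01]
 [ 1.61727043e-02 -3.81532638e-02 -9.99141017e-01  1.33311314e+03]
 [ 0.00000000e+00  0.00000000e+00  0.00000000e+00  1.00000000e+00]] 45.6762760494412
```

View pics/t0.png

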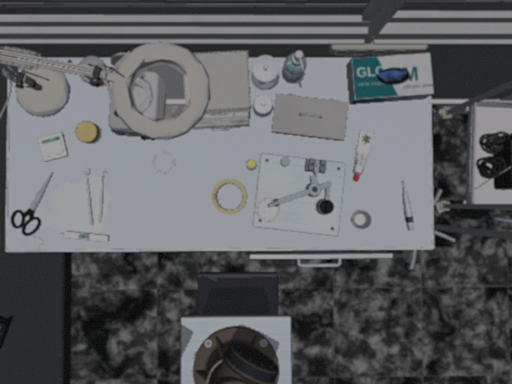

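The feeder plate is around pixel (300,193), with the knob near (325,207) and the tab end near (268,207). The roll is at (230,197), the vial at (251,164) and the gallipot at (361,219). I'll enlarge this area.

```bash
python3 - <<'E'
import numpy as np,cv2
t=cv2.imread('pics/t0.png')[145:245,245:378]
cv2.imwrite('pics/t0c.png',cv2.resize(t,None,fx=6,fy=6,interpolation=cv2.INTER_CUBIC))
E
```

```text
(no output)
```

View pics/t0c.png

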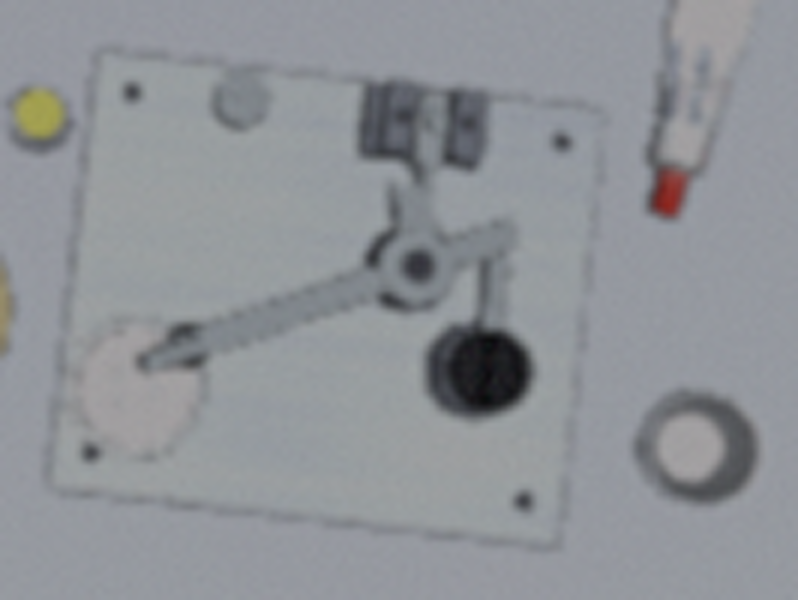

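View pics/s0.png

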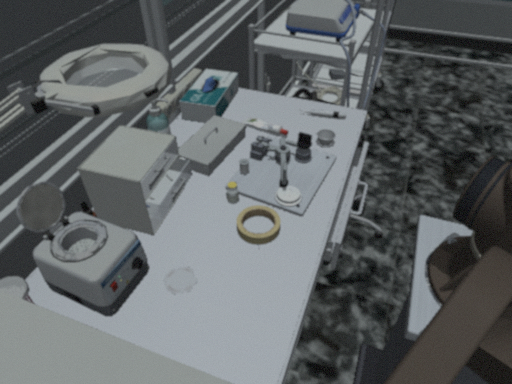

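The crop shows the plate corners at (98,48), (603,108), (560,548) and (48,490), the knob at (488,370), the pivot at (418,265) and the tab top at (165,352). The side view agrees: vial and roll are on the feeder's near left, the gallipot on its right. Next I'll compute poses and check them against the given sizes.

```bash
cat >> h.py <<'E'
def inv(d,P):
    f=d['pixels'].shape[0]/2/np.tan(np.radians(float(d['vfov']))/2); E=np.array(d['extrinsics'])
    c=E[:3,:3].T@(np.array(P)-E[:3,3]); return c[0]/c[2]*f+d['cx'],c[1]/c[2]*f+d['cy']
E
python3 - <<'E'
from h import *
np.set_printoptions(precision=1,suppress=True)
t=np.load('pics/t0.npz')
w=lambda u,v,z:world(t,245+(u+.5)/6-.5,145+(v+.5)/6-.5,z)
C=[w(*c,13) for c in [(98,48),(603,108),(560,548),(48,490)]]
for c in C: print(c)
print([np.linalg.norm(C[i]-C[i-1]) for i in range(4)])
fx=(C[0]+C[1]-C[2]-C[3]); fy=(C[0]+C[3]-C[1]-C[2])
y1=np.arctan2(fx[1],fx[0]);y2=np.arctan2(-fy[0],fy[1]);print('yaw',y1,y2)
# holes at z13
H=[w(*c,13) for c in [(132,92),(562,142),(523,500),(92,452)]]
fx=(H[0]+H[1]-H[2]-H[3]); fy=(H[0]+H[3]-H[1]-H[2])
print('holes yaw',np.arctan2(fx[1],fx[0]),np.arctan2(-fy[0],fy[1]),np.mean(H,0),np.mean(C,0))
y=(y1+y2)/2;R=np.array([[np.cos(y),-np.sin(y)],[np.sin(y),np.cos(y)]]);
k=w(488,370,93)[:2];p=w(418,265,58)[:2];tb=w(165,352,100)[:2]
print('knob',k,'pivot',p,'tab',tb)
for a,b in((k,(-35,-83)),(p,(10,-45)),(tb,(10-125*np.sin(.45),-45+125*np.cos(.45)))): print('origin est',a-R@np.array(b))
for n,(u,v),z in(('vial',(40,112),54),('gal',(697,448),30)):print(n,w(u,v,z))
print('roll',world(t,230,197,25))
for d in((488,370),(418,265),(300,500)):
  print(t['depth'][int(145+d[1]/6),int(245+d[0]/6)], world(t,245+d[0]/6,145+d[1]/6))
E
```

```text
[622.9 -75.5  13. ]
[ 592.8 -320.7   13. ]
[ 380. -297.   13.]
[409.4 -50.   13. ]
[np.float64(214.99518306884505), np.float64(247.0515695532491), np.float64(214.12221965421304), np.float64(248.7202092968398)]
yaw -0.11476273730920158 -0.12034430948417475
holes yaw -0.11931141429701693 -0.1181515050708276 [ 502.1 -185.7   13. ] [ 501.3 -185.8   13. ]
knob [ 466.5 -248.2] pivot [ 515.5 -222.5] tab [ 475.5 -100.9]
origin est [ 511.  -169.8]
origin est [ 510.8 -176.6]
origin est [ 511.6 -173.2]
vial [588.3 -46.2  54. ]
gal [ 428.3 -359.6   30. ]
roll [494.   14.6  25. ]
1250.6602 [ 465.3 -250.8   84.9]
1281.7974 [ 514.4 -224.1   55.1]
1319.4124 [ 402.6 -172.8   12.4]
```

```bash
python3 -m crank '[[[0,0,0,-4.33,-2.21,0,0],[0,0,0,-4.33,-2.21,0,0],[0,0,0,-4.33,-2.21,0,0],[0,0,0,-4.33,-2.21,0,0],[0,0,0,-4.33,-2.21,0,0],[0,0,0,-4.33,-2.21,0,0],[0,0,0,-4.33,-2.21,0,0],[0,0,0,-4.33,-2.21,0,0],[0,0,0,-1.64,-4.72,0,0],[0,0,0,-1.64,-4.72,0,0],[0,0,0,-1.64,-4.72,0,0],[0,0,0,-1.64,-4.72,0,0],[0,0,0,-1.64,-4.72,0,0],[0,0,0,-1.64,-4.72,0,0],[0,0,0,-1.64,-4.72,0,0],[0,0,0,-1.64,-4.72,0,0],[0,0,0,-1.64,-4.72,0,0],[0,0,0,-1.64,-4.72,0,0],[0,0,-6.8,0,0,0,0],[0,0,-6.8,0,0,0,0]]]' 30
python3 -m crank '[[[0,0,0,0,0,0,0],[0,0,0,0,0,0,0]]]'
python3 - <<'E'
from h import *
d=grab('wrist','w0'); cv2.imwrite('pics/w0b.png',cv2.resize(d['pixels'][:,:,::-1],(800,600),interpolation=cv2.INTER_CUBIC)); print(d['extrinsics'],d['vfov'],read_state()['qpos'])
E
```

```text
time: 2.6
tcp_pos: [470.3, -199.9, 404.3]
eef_rot: [3.141, -0.001, 3.028]
force: [-0.8, 0.2, 0.4]
width: 0.999
grasp_force: 0.0
time: 2.85
tcp_pos: [470.5, -199.0, 404.6]
eef_rot: [3.141, -0.0, 3.023]
force: [0.3, -0.5, 0.5]
width: 1.0
grasp_force: 0.0
[[ 1.18574089e-01  9.63617780e-01  2.39543231e-01  4.02933728e+02]
 [ 9.92945156e-01 -1.14993813e-01 -2.89195595e-02 -1.91644399e+02]
 [-3.21412173e-04  2.41282401e-01 -9.70454893e-01  3.84074590e+02]
 [ 0.00000000e+00  0.00000000e+00  0.00000000e+00  1.00000000e+00]] 71.98467100782246 [-5.29454974e-01  3.29617442e-01  1.83433793e+00  1.07560991e-04
  9.77765871e-01 -1.98208773e+00]
```

View pics/w0b.png

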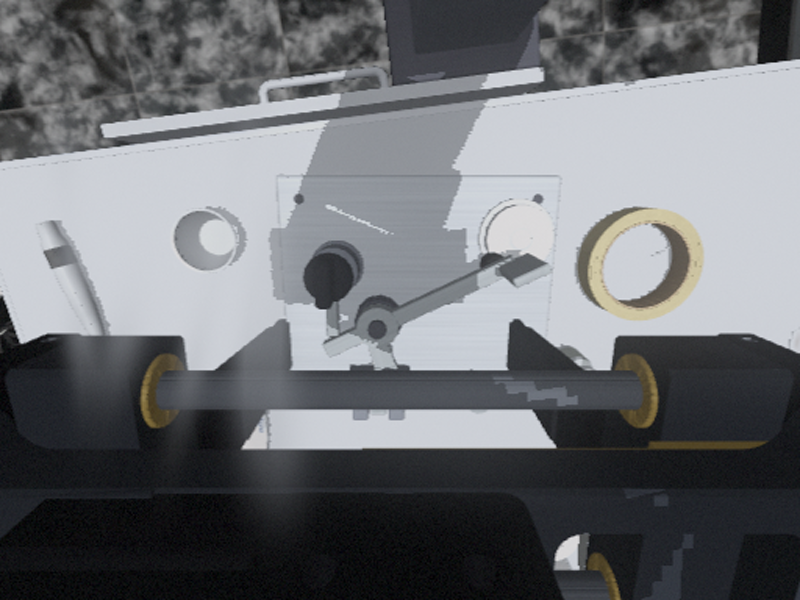

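The wrist view shows the knob at about (330,275), the pivot at (377,328), the tab top at (523,268), the plate's front corners at (278,177) and (560,177), and the front holes at (299,198) and (538,198). I'll enlarge the knob and tab area.

```bash
python3 - <<'E'
from h import *
t=cv2.imread('pics/w0.png')[105:235,170:365]
t=np.clip(t.astype(float)*1.6,0,255).astype('uint8')
cv2.imwrite('pics/w0c.png',cv2.resize(t,None,fx=4,fy=4,interpolation=cv2.INTER_CUBIC))
E
```

```text
(no output)
```

View pics/w0c.png

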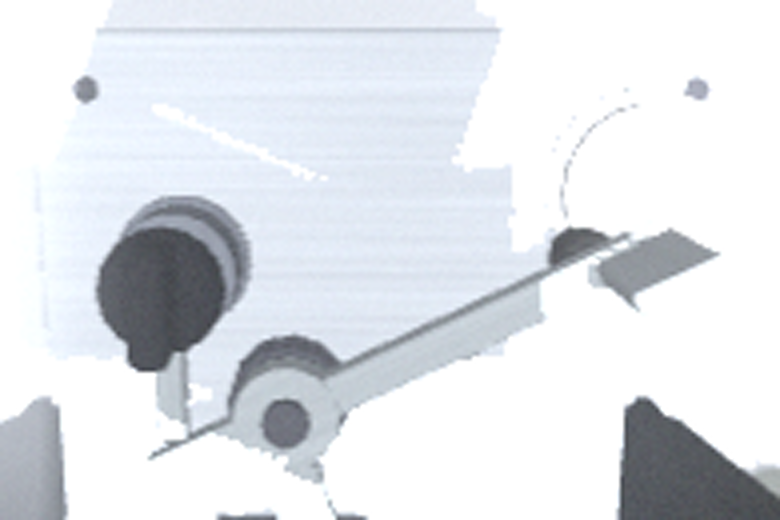

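The disc centre is at crop (161,291), the pivot at (286,422), the front holes at (86,89) and (697,89), and the tab's top front edge runs from (637,303) to (718,253).

```bash
python3 - <<'E'
from h import *
np.set_printoptions(precision=1,suppress=True)
t=np.load('pics/w0.npz')
px=lambda u,v:(170+(u+.5)/4-.5,105+(v+.5)/4-.5)
w=lambda u,v,z:world(t,*px(u,v),z)
y=-.1185;R=np.array([[np.cos(y),-np.sin(y)],[np.sin(y),np.cos(y)]])
a,b=w(86,89,13),w(697,89,13); print('holes',a,b,'yaw',np.arctan2(-(b-a)[0],(b-a)[1]),np.linalg.norm(b-a))
T=np.array([10-125*np.sin(.45),-45+125*np.cos(.45)])-4*np.array([np.cos(.45),np.sin(.45)])
for n,P,o in(('disc',w(161,291,68),(-35,-83)),('pivot',w(286,422,56),(10,-45)),('tabfrontmid',w(677.5,278,100),T)): print(n,P,'origin',P[:2]-R@np.array(o))
print('disc radius',np.linalg.norm(w(161,291,68)-w(97,291,68)), 'tab width',np.linalg.norm(w(637,303,100)-w(718,253,100)))
for q in((161,291),(286,400),(650,265)): print('depth',world(t,*px(*q)))
E
```

```text
holes [ 403.2 -280.2   13. ] [428.  -72.1  13. ] yaw -0.11884442509324458 209.58263519893183
disc [ 465.4 -255.    68. ] origin [ 510.  -176.7]
pivot [ 516.1 -223.7   56. ] origin [ 511.4 -177.9]
tabfrontmid [ 472.3 -107.4  100. ] origin [ 512.1 -178.4]
disc radius 19.584585679924565 tab width 25.342837413961625
depth [ 460.6 -250.1   92.5]
depth [ 509.  -222.9   54.6]
depth [ 473.2 -108.3   76.3]
```

```bash
python3 -m crank '[[[0,0,0,-0.19,-5.55,0,0.5],[0,0,0,0,0,3.5,0.5],[0,0,0,0,0,3.5,0.5],[0,0,0,0,0,3.5,0.5],[0,0,0,0,0,0,0.5],[0,0,0,0,0,0,0.5]]]' 20
python3 - <<'E'
from h import *
np.set_printoptions(precision=1,suppress=True)
t=np.load('pics/w0.npz')
print('bar back end',world(t,170+150/4,105+370/4,93))
d=grab('wrist','w1'); cv2.imwrite('pics/w1b.png',np.clip(cv2.resize(d['pixels'][:,:,::-1],(800,600),interpolation=cv2.INTER_CUBIC)*1.5,0,255))
s=read_state(); print(s['tcp_pos'],s['eef_rot'])
for z in (68,93): print(inv(d,[465.8,-254.3,z]))
E
```

```text
time: 3.65
tcp_pos: [466.3, -254.6, 300.8]
eef_rot: [-3.141, 0.001, 3.025]
force: [0.3, 1.1, 0.2]
width: 0.507
grasp_force: 0.0
bar back end [ 483.5 -256.5   93. ]
[ 466.3 -254.6  301.1] [-3.1  0.   3. ]
(np.float64(256.4537310382748), np.float64(201.1914168881903))
(np.float64(256.58458831024103), np.float64(211.32659850156443))[ WARN:0@1.469] global loadsave.cpp:1063 imwrite_ Unsupported depth image for selected encoder is fallbacked to CV_8U.
```

View pics/w1b.png

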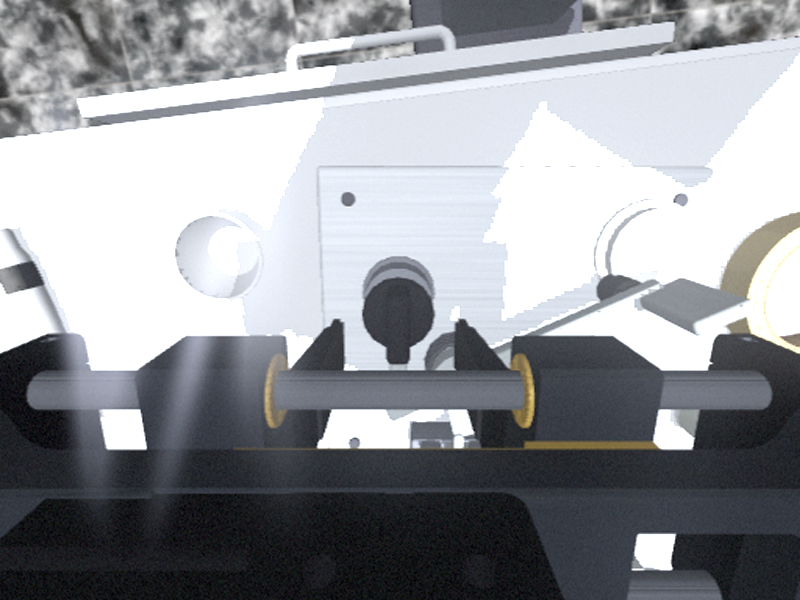

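The knob (398,314) sits centred between the fingers (337/462) and matches the prediction, so I'll descend and grip.

```bash
python3 -m crank '[[[0,0,0,0,0,2,0.5],[0,0,0,0,0,1.9,0.5],[0,0,0,0,0,0,0.5],[0,0,0,0,0,0,1],[0,0,0,0,0,0,1],[0,0,0,0,0,0,1],[0,0,0,0,0,0,1],[0,0,0,0,0,0,1]]]' 25; python3 -m crank '[[[0,0,0,0,0,0,1],[0,0,0,0,0,0,1]]]'
```

```text
time: 4.7
tcp_pos: [466.0, -254.9, 261.0]
eef_rot: [-3.141, 0.001, 3.025]
force: [-2.4, -4.6, 3.2]
width: 0.123
grasp_force: 25.0
time: 4.95
tcp_pos: [466.0, -254.8, 260.9]
eef_rot: [-3.141, 0.001, 3.025]
force: [-1.8, -5.5, 3.2]
width: 0.125
grasp_force: 25.0
```

```bash
python3 -m crank '[[[0,0,0,0,0,0.35,1],[0,0,0,0,0,0.35,1],[0,0,0,0,0,0,1],[0,0,0,0,0,0,1]]]' 35
```

```text
time: 5.45
tcp_pos: [466.0, -254.8, 254.2]
eef_rot: [-3.141, 0.001, 3.025]
force: [-2.6, -3.8, 6.4]
width: 0.125
grasp_force: 35.0
```

```bash
python3 -m crank '[[[0,0,0,0,0,0.1,1],[0,0,0,0,0,0,1],[0,0,0,0,0,0,1]]]'; python3 -m crank '[[[0,0,8,0,0,0,1],[0,0,8,0,0,0,1],[0,0,8,0,0,0,1],[0,0,8,0,0,0,1],[0,0,0,0,0,0,1]]]'
```

```text
time: 5.82
tcp_pos: [465.9, -254.8, 253.8]
eef_rot: [-3.141, 0.001, 3.025]
force: [-5.9, -2.9, 15.5]
width: 0.121
grasp_force: 35.0
time: 6.45
tcp_pos: [466.1, -254.4, 253.9]
eef_rot: [3.141, 0.001, 2.465]
force: [-2.3, 0.3, 17.1]
width: 0.125
grasp_force: 35.0
```

```bash
python3 -m crank '[[[0,0,8,0,0,0,1],[0,0,8,0,0,0,1],[0,0,8,0,0,0,1],[0,0,8,0,0,0,1],[0,0,8,0,0,0,1],[0,0,8,0,0,0,1],[0,0,1.5,0,0,0,1],[0,0,0,0,0,0,1],[0,0,0,0,0,0,1]]]'; python3 -c "
from h import *
print(read_state()['wrist_torque'])"
```

```text
time: 7.58
tcp_pos: [466.6, -254.2, 253.9]
eef_rot: [3.139, 0.001, 1.603]
force: [1.6, 4.6, 15.4]
width: 0.124
grasp_force: 35.0
[ 0.64886603 -0.35311754  0.3373465 ]
```

```bash
python3 -m crank '[[[0,0,0,0,0,-0.15,1],[0,0,0,0,0,-0.15,1],[0,0,0,0,0,0,0.6],[0,0,0,0,0,0,0.6],[0,0,0,0,0,0,0.6],[0,0,0,0,0,-2,0.6],[0,0,0,0,0,-3,0.6],[0,0,0,0,0,-5,0.6],[0,0,0,0,0,0,0.6]]]'; python3 - <<'E'
from h import *
np.set_printoptions(precision=1,suppress=True)
d=grab('wrist','w2'); t=grab('top','t2')
cv2.imwrite('pics/w2b.png',np.hstack([cv2.resize(d['pixels'],(480,360))[:,:,::-1],cv2.resize(t['pixels'][145:245,245:345],(320,360))[:,:,::-1]]))
print(read_state())
E
```

```text
time: 8.7
tcp_pos: [466.1, -254.6, 358.6]
eef_rot: [3.137, 0.003, 1.603]
force: [0.1, -0.3, -0.9]
width: 0.397
grasp_force: 0.0
{'time': 8.8, 'qpos': array([-0.6,  0.4,  1.8,  0. ,  0.9, -0.7]), 'joint_velocities': array([-0.,  0.,  0., -0., -0.,  0.]), 'effort': array([  0.1, -54.2, -22.6,   0. ,   0.2,   0. ]), 'tcp_pos': array([ 465.7, -254.3,  355.5]), 'eef_rot': array([3.1, 0. , 1.6]), 'force': array([ 0.3,  0.4, -0.2]), 'wrist_torque': array([-0.1,  0.1,  0. ]), 'grasp_force': 0.0, 'width': 0.4015554996677567}
```

View pics/w2b.png

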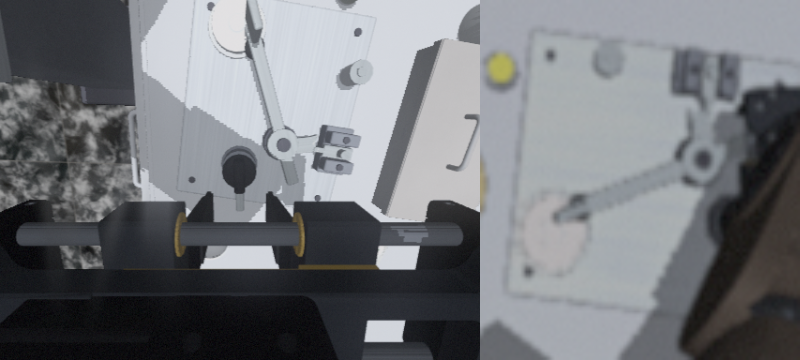

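The wrist view at (238,195) shows the finger now pointing out to the feeder's −y side. I'll check the latch height by depth and work out the tab approach.

```bash
python3 - <<'E'
from h import *
np.set_printoptions(precision=1,suppress=True)
d=np.load('pics/w2.npz')
print('knob depth',[world(d,u,v) for u,v in((255,172),(255,190),(243,170),(267,170))])
y=-.1187;R=np.array([[np.cos(y),-np.sin(y)],[np.sin(y),np.cos(y)]]);o=np.array([511.2,-177.3])
q=0;a=.45-q;out=np.array([-np.sin(a),np.cos(a)]);pu=np.array([np.cos(a),np.sin(a)])
F=np.array([10,-45])+125*out-(16+10)*pu
T=o+R@F; print('tab',o+R@(np.array([10,-45])+125*out),'tcp target',T)
s=read_state();yw=s['eef_rot'][2];D=T-s['tcp_pos'][:2]
print('tool shift mm',D@[np.cos(yw),np.sin(yw)],D@[np.sin(yw),-np.cos(yw)],'turn deg',-np.degrees(a+y+np.pi/2-yw),s['tcp_pos'])
E
```

```text
knob depth [array([ 466.1, -238.6,   87.3]), array([ 466.6, -256. ,   89.6]), array([ 453.5, -242.1,   61.5]), array([ 479. , -241. ,   62.9])]
tab [ 475.1 -105. ] tcp target [ 450.6 -113.4]
tool shift mm 141.3258087065169 -10.663886629209216 turn deg -17.15432306243945 [ 465.7 -254.3  355.5]
```

The bar top is at about 89 mm, so the knob is latched. Moving in front of the tab.

```bash
python3 -m crank '[[[0,0,0,4.71,-0.35,0,1],[0,0,0,4.71,-0.35,0,1],[0,0,0,4.71,-0.37,0,1],[0,0,-8.6,0,0,0,1],[0,0,-8.6,0,0,0,1],[0,0,0,0,0,3,1],[0,0,0,0,0,3,1],[0,0,0,0,0,3.3,1],[0,0,0,0,0,0,1],[0,0,0,0,0,0,1]]]'; python3 - <<'E'
from h import *
d=grab('wrist','w3'); t=grab('top','t3')
cv2.imwrite('pics/w3b.png',np.hstack([cv2.resize(d['pixels'],(480,360))[:,:,::-1],cv2.resize(t['pixels'][145:245,245:345],(320,360))[:,:,::-1]]))
print(read_state()['width'])
E
```

```text
time: 10.05
tcp_pos: [450.9, -113.7, 262.9]
eef_rot: [-3.141, -0.001, 1.903]
force: [-0.1, 0.3, -0.3]
width: 0.006
grasp_force: 0.0
0.006883217252715536
```

View pics/w3b.png

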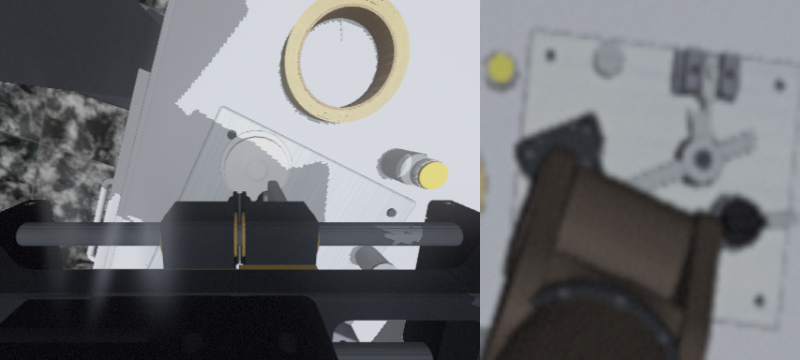

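The fingers (238,200) stand in front of the tab (277,190), clear of everything else. Approaching to contact.

```bash
python3 -m crank '[[[0,0,0,0,0.4,0,1],[0,0,0,0,0.4,0,1],[0,0,0,0,0.2,0,1],[0,0,0,0,0,0,1],[0,0,0,0,0,0,1]]]'; python3 -m crank '[[[0,0,2.29,0.054,0.501,0,1],[0,0,2.29,0.054,0.501,0,1],[0,0,2.29,0.054,0.501,0,1],[0,0,2.29,0.054,0.501,0,1],[0,0,0,0,0,0,1],[0,0,0,0,0,0,1]]]'
```

```text
time: 10.78
tcp_pos: [460.1, -110.3, 262.7]
eef_rot: [-3.141, -0.0, 1.903]
force: [0.3, -1.0, 0.5]
width: 0.003
grasp_force: 0.0
time: 11.52
tcp_pos: [478.5, -102.9, 262.6]
eef_rot: [-3.141, -0.0, 1.744]
force: [-3.5, -1.1, 0.6]
width: 0.005
grasp_force: 1.8
```

```bash
python3 -m crank '[[[0,0,2.29,0.054,0.501,0,1],[0,0,2.29,0.054,0.501,0,1],[0,0,2.29,0.054,0.501,0,1],[0,0,2.29,0.054,0.501,0,1],[0,0,2.29,0.054,0.501,0,1],[0,0,2.29,0.054,0.501,0,1],[0,0,2.29,0.054,0.501,0,1],[0,0,2.29,0.054,0.501,0,1],[0,0,2.29,0.054,0.501,0,1],[0,0,2.29,0.054,0.501,0,1],[0,0,2.29,0.054,0.501,0,1],[0,0,2.29,0.054,0.501,0,1],[0,0,0,0,0,0,1],[0,0,0,0,0,0,1]]]'; python3 - <<'E'
from h import *
d=grab('wrist','w4'); t=grab('top','t4')
cv2.imwrite('pics/w4b.png',np.hstack([cv2.resize(d['pixels'],(440,330))[:,:,::-1],cv2.resize(t['pixels'][150:240,250:350],(360,330),interpolation=cv2.INTER_CUBIC)[:,:,::-1]]))
s=read_state();print(s['force'],s['wrist_torque'])
E
```

```text
time: 13.28
tcp_pos: [538.1, -99.0, 262.5]
eef_rot: [-3.14, -0.0, 1.265]
force: [-5.3, 2.6, 2.7]
width: 0.004
grasp_force: 2.9
[-5.69423571  3.4495397   2.66846907] [0.24766124 0.89620967 0.03429284]
```

View pics/w4b.png

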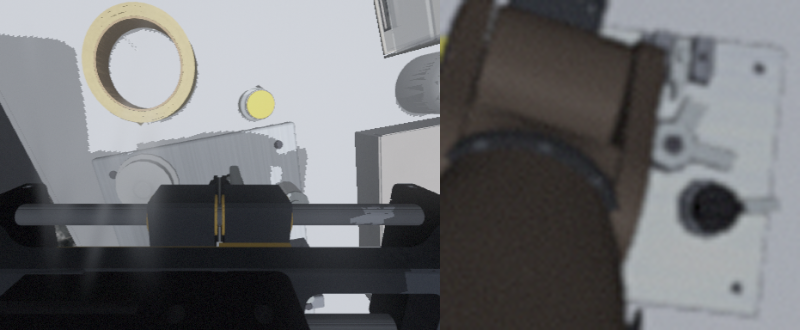

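The roll and vial are undisturbed, the knob finger points right, and the tab (235,173) rests against the fingers. I'll check the arm angle from the tab's depth and confirm that the force is steady.

```bash
python3 - <<'E'
from h import *
np.set_printoptions(precision=1,suppress=True)
d=np.load('pics/w4.npz')
y=-.1187;R=np.array([[np.cos(y),-np.sin(y)],[np.sin(y),np.cos(y)]]);o=np.array([511.2,-177.3])
P=[]
for v in range(188,220,1):
  for u in range(262,292):
    p=world(d,u,v)
    if 70<p[2]<104: P.append(R.T@(p[:2]-o)-[10,-45])
P=np.array(P)
ang=np.arctan2(-P[:,0],P[:,1]); r=np.hypot(*P.T); m=(r>100)&(r<145)
print(len(P),m.sum(),'q pct',np.round(.45-np.percentile(ang[m],[5,25,50,75,95]),3),np.percentile(r[m],[5,50,95]))
import time
for i in range(3): grab('top','x%d'%i); print(read_state()['force'])
E
```

```text
222 222 q pct [0.6 0.6 0.6 0.6 0.5] [136.3 138.2 138.7]
[-4.6  1.8  1.9]
[-4.7  2.2  1.9]
[-4.3  3.   2. ]
```

```bash
python3 -m crank '[[[0,0,1.7,0.04,0.375,0,1],[0,0,0,0,0,0,1],[0,0,0,0,0,0,1],[0,0,0,0,0,0,1]]]'; python3 - <<'E'
from h import *
np.set_printoptions(precision=3,suppress=True)
F=[];
for i in range(5): d=grab('wrist','w5'); F.append(read_state()['force'])
print('F',np.mean(F,0))
y=-.1187;R=np.array([[np.cos(y),-np.sin(y)],[np.sin(y),np.cos(y)]]);o=np.array([511.2,-177.3])
for f in('w4','w5'):
  d=np.load('pics/%s.npz'%f); P=[]
  for v in range(188,220):
    for u in range(262,292):
      p=world(d,u,v)
      if 95<p[2]<104: P.append(np.r_[R.T@(p[:2]-o)-[10,-45],p[2]])
  P=np.array(P); ang=.45-np.arctan2(-P[:,0],P[:,1])
  print(len(P),np.percentile(ang,[0,25,50,75,100]),np.hypot(P[:,0],P[:,1]).mean())
t=grab('top','t5')['pixels'][150:240,300:350]; w=np.load('pics/w5.npz')['pixels'][150:300,180:380]
cv2.imwrite('pics/f5.png',np.hstack([cv2.resize(w,(480,360))[:,:,::-1],cv2.resize(t,(200,360),interpolation=cv2.INTER_CUBIC)[:,:,::-1]]))
E
```

```text
time: 14.02
tcp_pos: [541.8, -99.8, 262.6]
eef_rot: [-3.14, -0.0, 1.235]
force: [-6.0, 2.3, 2.5]
width: 0.002
grasp_force: 3.0
F [-5.433  2.08   2.522]
23 [0.582 0.597 0.608 0.618 0.629] 138.3313254984206
23 [0.612 0.626 0.637 0.646 0.659] 138.33998526421973
```

View pics/f5.png

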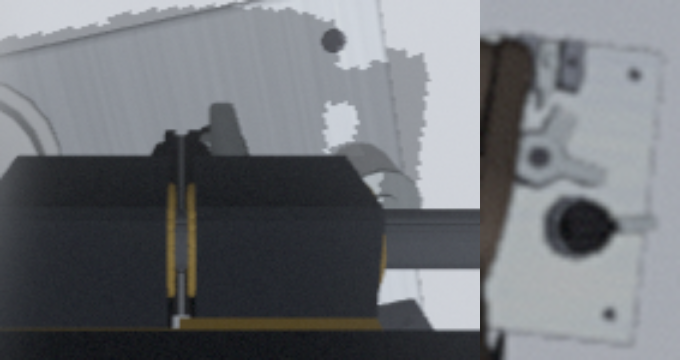

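The tab is at q ≈ 0.64, with the fingers (180,145) pressing it (225,130) at about 5.8 N, which matches the full spring force there. The knob finger still points to −y and is untouched.

```bash
python3 -c "
from workcell import order
print(order.hand_in())"
```

```text
the job is handed in; nothing more can be done
None
```

The job is handed in, but no verdict came back: by my measurements the knob is latched down and turned to its stop, and the fingers hold the tensioner arm at about 0.64 rad with about 5.8 N, past the click at 0.5; I took the pawl click from the arm's angle and force rather than seeing it, and the roll, vial and gallipot were never touched.

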